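# Tap the stuck core out of a hair-patch mould

## Task

The brass core has stuck in the patch mould. Pick up the orange mallet by its handle and walk the core out gently with light taps on its back face, left end and right end in turn (driven from one end only it cocks and binds, and forcing it dents it), until its blue nose sticks out 30 to 35 mm past the mouth of the mould. Then stand the mallet back upright on its cork pad; touch the core only with the mallet, and leave the bowl, the calculator and the brush where they are.

Things in the scene. Friction and masses are not known exactly. Their poses are not given: they have to be found in the camera images.
- mould: Grey and aluminium mould bed fixed to the table, 115 (x) by 176 (y) by 36 mm high, open on top. Origin: on the table, mid-width. Its +x is the way out, away from the robot. Base plate 10 mm thick, x -60 to +55. Core's ends ride on two rails (y +-64, tops z 14). Grey cheeks either side (x -30 to +55, inner faces near y +-71, tops z 36) guide it.
- post (a point): Top centre of the grey rear post fixed behind the middle of the core: mould x -56 to -31 mm, y -24 to +24 mm, top z 36 mm. Only the back face's two ends can be reached, past the post: the mallet head fits between post and cheek, best at mould y +47.5 or -47.5 mm. To change sides draw its axis back to mould x below -76 mm, or lift it over the post.
- mouth (a point): Centre of the mould's mouth: the front end of the cheeks, mould x = 55 mm, z = 25 mm. Axes as the mould's; +x points outwards, the way the core comes out.
- core: Brass bar 36 (x) by 140 (y) by 22 mm high, 0.6 kg, on the rails between the cheeks; blue nose (47 mm long, 84 then 60 mm wide) in front. Origin: centre of the bar's underside; axes as the mould's when straight. The left cheek is an adjustable gib: side play 1.0 to 1.8 mm in all, unknown. Starts with the nose within 3 mm of flush with the mouth. Over 20 N dents it.
- core_nose (a point): Middle of the tip of the core's blue nose, core x = 65 mm. Its distance beyond mouth along the mouth's x is how far the nose sticks out.
- core_left (a point): Tap point on the core's back face (core x = -18 mm), 47.5 mm to +y of its middle, 11 mm above its underside. Pushed at one end the core pivots about the other end's rail, by 0.03 to 0.06 rad each way (depends on the hidden play), then wedges: force rises steeply and it stays; a tap at the other end moves it (2 to 5 N to slide, up to about 15 N to break the wedge). An alternate tap gains 4 to 9 mm.
- core_right (a point): Tap point on the core's back face (core x = -18 mm), 47.5 mm to -y of its middle, 11 mm above its underside.
- mallet: Small round mallet, 250 g, standing upright on its head: orange nylon head 36 mm diameter, 42 mm tall, then a light wooden handle 24 mm diameter up to 100 mm. Origin: centre of the head's underside; z along the handle. Any side of the head may strike. Tap with its underside about 5 mm above the mould's base plate (z 15 mm).
- pad: Round cork pad fixed to the table, 110 mm diameter, 5 mm thick, on which the mallet starts and must end. Origin: centre of its underside.
- bowl: Clear plastic bowl, 116 mm diameter, 55 mm high; bystander. Origin: centre of its underside.
- calculator: Black calculator, 130 x 90 x 18 mm, flat on the table; bystander. Origin: centre of its underside.
- brush: Flat glue brush, 200 mm long, wooden handle, steel ferrule, grey bristles, lying on the table; bystander. Origin: under its middle, x towards the bristles.
There are look-alikes about, which are no part of the job. There is more than one size of the mallet; the one meant has the size given above.

How it is judged:
By the outcome, as a careful person would: the job done as asked, in the order asked, and still so for the second after the job is handed in, with the robot touching nothing.
It also fails if it takes over 61 s, if anything falls off the work surface, if the arm or the gripper's body presses on something with over 40 N, if the wrist force passes 120 N, or if a joint passes its speed limit or range.

## Robot

A 7-joint arm with a two-finger parallel gripper is mounted at the origin on the work surface. World frame = base frame: x ahead of the robot, y to its left, z up, the work surface at z = 0. Lengths are in m, angles in rad, forces in N, time in s.
With the tool pointing down it reaches from about 0.425 to 0.925 m from the base axis. Payload 6.8 kg.
Tool frame: the origin (TCP) lies at the very end of the fingers, on their centre line; the grasp point (between the pads) lies 19 mm behind it (r.tcp_to_grasp is the distance from the TCP to the grasp point, in m); z points along the fingers, y is the line along which they close (so a half turn about z gives the same grasp; the last joint's range is limited). The gripper opens to 85 mm and grips with 20 to 120 N. Pads are 22 mm wide; open, the fingers measure 114 mm over their backs; the gripper's body (76 mm by 85 mm) begins 54 mm behind the grasp point. The pads swing forward as they close: fully open they stand 13 mm farther back than shut.
Start: joints at [-1.366, 0.477, 0.022, 1.555, -0.011, 1.109, -0.083], TCP at [0.208, 0.642, 0.207] pointing down, gripper open.
Joint ranges: [-2.96, 2.96], [-0.34, 2.1], [-1.41, 1.46], [0.24, 2.44], [-1.37, 4.51], [0.17, 1.92], [-2.96, 2.96]. Speed limits (rad/s): [2.39, 2.39, 3.14, 3.14, 3.14, 3.14, 3.14].

## Interface

Orientations are given as a rotation vector (axis times angle).
In Python, from bench import r gives the robot as it stands.
- The arm moves only by the tool step_arm, never from a script. Its argument "moves" is a list of rows, each a list of 7 numbers: the shift along the tool's x, y, z in mm, then the turn, a rotation vector about the tool's x, y, z in rad, then the finger opening in mm, from 0 to 85.4. A call has 1 to 8 rows; each row is the pose to reach, as a shift and turn from the pose commanded when the call began, along the tool's axes at that moment; what a row does not reach only later rows make up. A row lasts 1/10 s, in which the tool goes at most 50 mm and 8.59 degrees, less where a joint would pass 70% of its speed; a pose out of reach is approached as far as the arm can. A call with a gripper value outside its range is refused whole. The fingers move at their own pace and stop on an object; "grip_force" is the grip in N (left out, the last holds). Time passes only in rows, so rows that repeat a pose let the fingers close. It gives the time, the measured TCP pose, the force, the opening and the grip force at its end, in the units of the state.
- r.get_obs(): the state, without advancing time (a new reading comes with each control period).
- r.grab_frame(name): name is "side" or "top" or "wrist"; returns a dict with "image" (480x640x3 uint8, red, green, blue), "depth" (480x640 float32, m along the optical axis (not along the pixel's ray), 0 where there is no reading), "mtx" (3x3 intrinsics, pixels), "k1" (the pictures are not rectified: a ray, as slopes to the right and down, at radius r is drawn at 1 + k1 r^2 times it, then the intrinsics apply), "rvec" (rotation vector, rad) and "tvec" (3), from world to camera coordinates, as OpenCV has them. Camera axes: x right, y down, z forward; pixel columns grow to the right and rows downward; lengths in m; the calibration is good to about 2 mm. A picture is of the moment at which its call begins.
- r.hand_in(): hands the job in; it is judged then, once.
The state is a dict: "clock": time; "joints": joint angles; "qvel": joint speeds; "tau": joint torques, N m; "tcp_pos": TCP position; "orientation": TCP orientation; "contact_force": force on the tool from outside, world axes, zero at the start; "moment": the same for the moment, N m; "grip_width": finger opening in m; "gripper_force": force on a finger pad.
Only numpy, scipy, OpenCV 4.12 (cv2) and the standard library are available. Lean on these libraries where they do the work, as an engineer would, in place of code of your own. Each camera call takes 0.05 s, during which the arm holds its last target. There are 200 camera calls.

## Working session

There is one attempt and no reset: what is moved stays moved. The work goes in short steps, Python scripts to look and compute and a tool call to move; the robot and the scene stay as the last step left them, time stands still between calls to the robot, and variables do not carry over. Pictures are saved under pics/ and viewed, at most 10 in all, crops included, and the job is handed in when it is done.

Besides the shell and the picture viewer there is one more tool, called after "Emit:" by a JSON object that holds its "name" and its "arguments", one argument or row to a line. step_arm: Moves the arm, as the interface text tells. Its arguments: {"type":"object","properties":{"moves":{"type":"array","items":{"type":"array","items":{"type":"number"}}},"grip_force":{"type":"number"}},"required":["moves"]}

```bash
mkdir -p pics; ls; cat > h.py <<'E'
import numpy as np, cv2, pickle
from bench import r
def grab(n,f):
    d=r.grab_frame(n); pickle.dump(d,open(f'pics/{f}.pkl','wb')); cv2.imwrite(f'pics/{f}.png',d['image'][:,:,::-1]); return d
def load(f): return pickle.load(open(f'pics/{f}.pkl','rb'))
def ray(d,u,v):
    K=d['mtx']; p=cv2.undistortPoints(np.array([[[u,v]]],float),K,np.array([d['k1'],0,0,0.]))[0,0]
    R=cv2.Rodrigues(np.array(d['rvec'],float))[0]; t=np.array(d['tvec']).ravel()
    return -R.T@t, R.T@np.array([p[0],p[1],1.])
def atz(d,u,v,z):   # ray with plane z
    c,w=ray(d,u,v); return c+w*(z-c[2])/w[2]
def dep(d,u,v):
    c,w=ray(d,u,v); D=d['depth'][int(round(v))-1:int(round(v))+2,int(round(u))-1:int(round(u))+2]; D=D[D>0]
    return c+w*np.median(D) if D.size else None
def proj(d,P):
    return cv2.projectPoints(np.array(P,float).reshape(-1,1,3),np.array(d['rvec'],float),np.array(d['tvec'],float),d['mtx'],np.array([d['k1'],0,0,0.]))[0][:,0]
E
python3 - <<'E'
from h import *
for n in ('top','side'):
    d=grab(n,n+'0'); print(n,ray(d,320,240),d['mtx'][0,0],d['k1'])
print(r.get_obs())
E
```

```text
pics
top (array([ 0.34534478, -0.05629718,  1.13040152]), array([ 0.21486919,  0.01631196, -0.97652906])) 519.1502977315819 -0.13070220386639808
side (array([0.05611763, 0.49594745, 0.4929099 ]), array([ 0.59073367, -0.61516829, -0.52244061])) 455.99280230713316 -0.07106206440023628
{'clock': 0.1, 'joints': array([-1.36612403,  0.47773708,  0.02233614,  1.55635724, -0.01150252,
        1.10927806, -0.08312148]), 'qvel': array([-0.00096011, -0.00439881, -0.00177673, -0.00442539,  0.0003974 ,
       -0.00023754, -0.00108218]), 'tau': array([ 3.67274435e-03, -5.97761142e+01,  1.61301412e+00, -2.81956297e+01,
        1.27311173e-02,  4.93388419e-03,  9.35953267e-06]), 'tcp_pos': array([0.20752857, 0.64170532, 0.2064077 ]), 'orientation': array([-4.89274156e-01, -3.10311339e+00,  2.58466301e-03]), 'contact_force': array([-0.79359843, -0.1826719 ,  0.67660833]), 'moment': array([-0.03130701,  0.02936905,  0.04053356]), 'gripper_force': 0.0, 'grip_width': 0.08552088346782132}
```

View pics/top0.png

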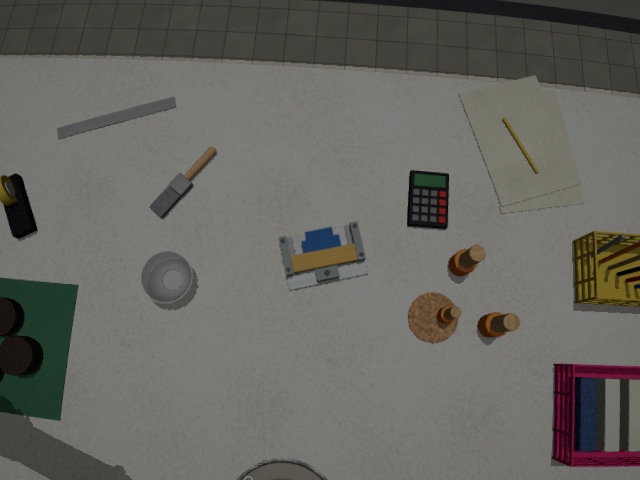

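View pics/side0.png

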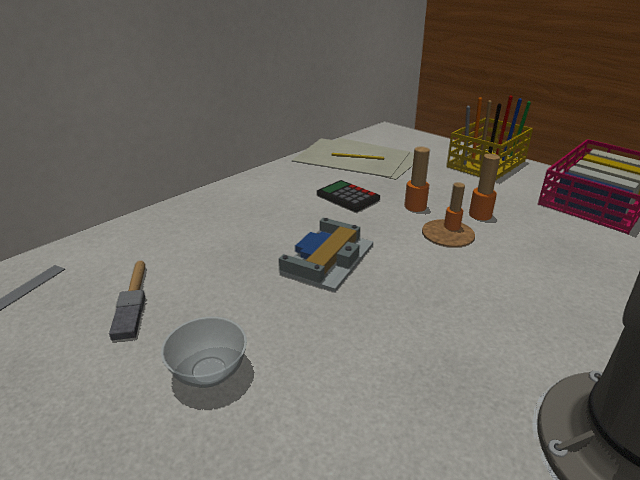

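Candidates for the mallet in the top image are the small one on the pad (450,314) and two larger ones standing on the bare table (467,260) and (497,324). By size and pad it should be the one at (450,314). I'll check that in a close crop.

```bash
python3 - <<'E'
from h import *
d=load('top0'); im=d['image'][:,:,::-1]
a=cv2.resize(im[215:300,272:376],None,fx=5,fy=5,interpolation=cv2.INTER_CUBIC)
b=cv2.resize(im[285:350,400:525],None,fx=5,fy=5,interpolation=cv2.INTER_CUBIC)
c=np.zeros((600,640,3),np.uint8); c[:425,:520]=a
cv2.imwrite('pics/mould.png',a)
cv2.imwrite('pics/mallet.png',b)
for n,uv in dict(mall=(453,311),m2=(475,253),m3=(509,321),padedge=(420,320),cal=(428,200),bowl=(168,280)).items(): print(n,dep(d,*uv))
s=load('side0')
for n,uv in dict(mall=(458,185),m2=(421,150),m3=(491,157)).items(): print(n,dep(s,*uv))
E
```

```text
mall [ 0.44598519 -0.31301116  0.10495945]
m2 [ 0.55820821 -0.34461327  0.14420211]
m3 [ 0.42946542 -0.41331611  0.14467716]
padedge [ 0.43171027 -0.26609055  0.00526015]
cal [ 0.69962749 -0.27334773  0.01762804]
bowl [0.47853694 0.29065513 0.00483335]
mall [ 0.44016137 -0.30959354  0.10534786]
m2 [ 0.55161333 -0.33705125  0.14403586]
m3 [ 0.42386349 -0.4094446   0.14274734]
```

View pics/mould.png

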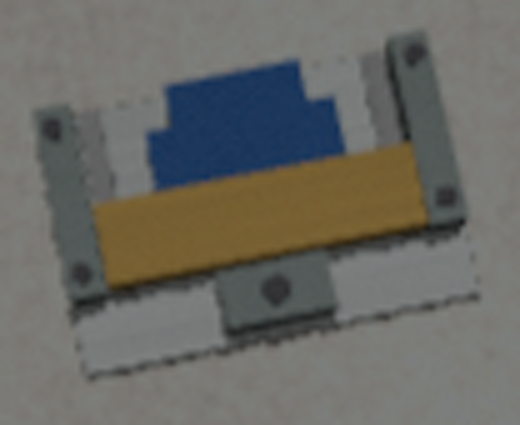

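View pics/mallet.png

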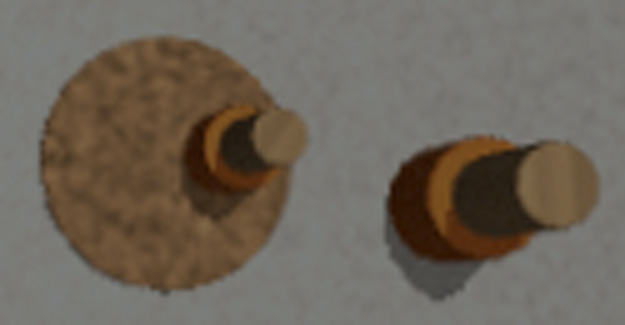

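```bash
cat >> h.py <<'E'
def cr(x,y,x0,y0,s=5): return (x+.5)/s-.5+x0,(y+.5)/s-.5+y0
E
python3 - <<'E'
from h import *
from scipy.optimize import least_squares
d=load('top0')
C=lambda x,y: cr(x,y,272,215)
pts=[((36,110),(55,88,36)),((425,33),(55,-88,36)),((388,42),(55,-71,36)),((72,106),(55,71,36)),
((75,298),(-30,88,36)),((464,216),(-30,-88,36)),((90,377),(-60,88,10)),((478,295),(-60,-88,10)),
((230,331),(-56,24,36)),((335,314),(-56,-24,36)),((428,226),(-30,-71,36))]
W=np.array([p[1] for p in pts])/1e3; U=np.array([C(*p[0]) for p in pts])
def T(q): c,s=np.cos(q[2]),np.sin(q[2]); return np.c_[q[0]+c*W[:,0]-s*W[:,1],q[1]+s*W[:,0]+c*W[:,1],W[:,2]]
f=lambda q:(proj(d,T(q))-U).ravel()
s=least_squares(f,[.55,0,.1],loss='soft_l1'); print(s.x, f(s.x).reshape(-1,2).round(1).tolist())
q=s.x;c,sn=np.cos(q[2]),np.sin(q[2])
inm=lambda P:np.array([c*(P[0]-q[0])+sn*(P[1]-q[1]),-sn*(P[0]-q[0])+c*(P[1]-q[1]),P[2]])*1e3
for n,(x,y) in dict(nose=(235,100),bar=(260,215),post=(300,270)).items(): print(n,inm(dep(d,*C(x,y))))
for n,(x,y) in dict(noseL=(166,86),noseR=(298,61),barRL=(107,286),barRR=(426,221),barFL=(93,206),barFR=(412,143)).items(): print(n,inm(atz(d,*C(x,y),.036)))
M=lambda x,y: cr(x,y,400,285)
print('mallet',atz(d,*M(280,137),.105),'pad',atz(d,*M(166,163),.005))
s_=load('side0'); top=[cv2.resize(s_['image'][170:260,400:500,::-1],None,fx=5,fy=5,interpolation=cv2.INTER_CUBIC)]
top.append(cv2.resize(s_['image'][210:300,270:380,::-1],None,fx=5,fy=5,interpolation=cv2.INTER_CUBIC))
print(proj(s_,[atz(d,*M(280,137),.105),T(q)[0],T(q)[1],T(q)[7]]))
cv2.imwrite('pics/s2.png',top[1])
E
```

```text
[ 0.55766516 -0.04600646  0.27767409] [[-1.1, 0.3], [0.5, -0.4], [0.3, -0.6], [-0.6, -0.5], [-1.4, 0.8], [1.4, 0.6], [-1.0, 0.2], [0.6, 0.2], [-0.5, -0.0], [0.6, -1.2], [0.9, 0.2]]
nose [43.36648192  0.12426762 29.62324888]
bar [-9.67351659  0.16367566 35.2895589 ]
post [-36.87029441 -11.53695519  37.46033684]
noseL [54.11023363 28.40819582 36.        ]
noseR [ 53.36137228 -29.91469865  36.        ]
barRL [-26.62465461  70.35039384  36.        ]
barRR [-26.91106578 -68.93691473  36.        ]
barFL [ 8.64082921 69.52704916 36.        ]
barFR [  7.70093011 -70.49064841  36.        ]
mallet [ 0.44432239 -0.31829923  0.105     ] pad [ 0.43955137 -0.2939193   0.005     ]
[[458.27732456 183.29056761]
 [277.89115978 257.18651881]
 [322.97761586 216.12220956]
 [373.26155133 240.11338912]]
```

View pics/s2.png

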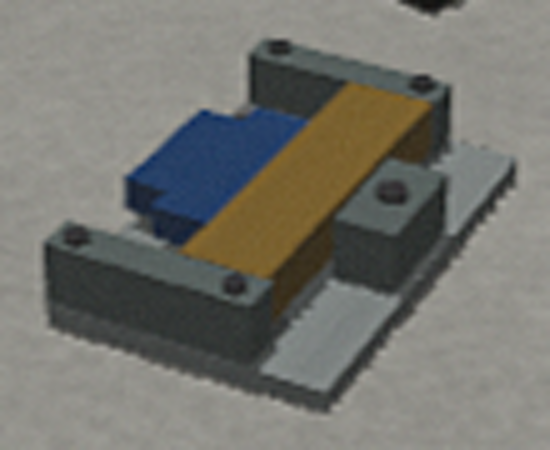

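Mould crop: brass bar back edge (107,286)–(426,221), nose front edge (166,86)–(298,61), cheeks from (36,110) to (464,216). Mallet crop: the mallet on the pad has its top at (280,137) and measures 105 mm off the table, which is the 5 mm pad plus 100 mm. The other two stand 144 mm tall, so they are look-alikes. The side view crop agrees with the mould fit to about 1 px.

```bash
cat >> h.py <<'E'
from scipy.spatial.transform import Rotation as Ro
MO=np.array([0.5577,-0.0460]); PSI=0.278
def m2w(x,y): c,s=np.cos(PSI),np.sin(PSI); return MO+np.array([c*x-s*y,s*x+c*y])/1e3
def w2m(P): c,s=np.cos(PSI),np.sin(PSI); v=(np.array(P[:2])-MO)*1e3; return np.array([c*v[0]+s*v[1],-s*v[0]+c*v[1]])
def to(p,psi=PSI):  # shift (mm) and turn in tool axes to tcp p, tool down, tool y heading psi
    o=r.get_obs(); R=Ro.from_rotvec(o['orientation'])
    y=np.array([np.cos(psi),np.sin(psi),0]); z=np.array([0,0,-1.]); T=Ro.from_matrix(np.c_[np.cross(y,z),y,z])
    s=R.inv().apply(np.array(p)-o['tcp_pos'])*1e3; v=(R.inv()*T).as_rotvec()
    print('to',np.round(s,1),np.round(v,3))
E
python3 - <<'E'
from h import *
to([.55,.2,.22],PSI)
to([.444,-.318,.17])
E
```

```text
to [-461.8 -314.9  -13. ] [-0.001  0.001  0.98 ]
to [-520.3 -840.3   37.9] [-0.001  0.001  0.98 ]
```

Emit:
{"name": "step_arm", "arguments": {
  "moves": [
    [-40, -27, -2, 0, 0, 0.1, 85],
    [-80, -55, -4, 0, 0, 0.2, 85],
    [-120, -82, -6, 0, 0, 0.3, 85],
    [-160, -110, -8, 0, 0, 0.4, 85],
    [-200, -137, -10, 0, 0, 0.5, 85],
    [-240, -165, -12, 0, 0, 0.6, 85],
    [-280, -192, -13, 0, 0, 0.7, 85],
    [-320, -220, -13, 0, 0, 0.75, 85]
  ]
}}

```text
clock: 0.9
tcp_pos: [0.4452, 0.3328, 0.2203]
orientation: [-1.596, -2.706, -0.0]
contact_force: [0.5, 1.5, 0.2]
grip_width: 0.0852
gripper_force: 0.0
```

```bash
python3 - <<'E'
from h import *
o=r.get_obs(); print(o['clock'],o['joints'].round(2),o['tcp_pos'],o['contact_force'])
to([.57,-.1,.22])
E
```

```text
0.9 [-1.    0.27  0.29  1.85 -0.09  1.04 -0.16] [0.44523953 0.3327916  0.22033835] [0.51716514 1.45215652 0.17208723]
to [-4.391e+02 -1.001e+02  2.000e-01] [ 0.    -0.     0.227]
```

Emit:
{"name": "step_arm", "arguments": {
  "moves": [
    [-48, -11, 0, 0, 0, 0.05, 85],
    [-96, -22, 0, 0, 0, 0.1, 85],
    [-145, -33, 0, 0, 0, 0.15, 85],
    [-193, -44, 0, 0, 0, 0.2, 85],
    [-241, -55, 0, 0, 0, 0.227, 85],
    [-290, -66, 0, 0, 0, 0.227, 85],
    [-338, -77, 0, 0, 0, 0.227, 85],
    [-386, -88, 0, 0, 0, 0.227, 85]
  ]
}}

```text
clock: 1.7
tcp_pos: [0.5553, -0.0474, 0.2202]
orientation: [-1.888, -2.511, -0.0]
contact_force: [1.6, 0.4, -0.5]
grip_width: 0.0851
gripper_force: 0.0
```

```bash
python3 - <<'E'
from h import *
o=r.get_obs(); print(o['clock'],o['joints'].round(2),o['tcp_pos'],o['contact_force'])
to([.444,-.318,.19])
E
```

```text
1.7 [-0.46  0.29  0.53  1.85 -0.17  1.04  0.42] [ 0.55534851 -0.04744034  0.22018401] [ 1.59198554  0.4087586  -0.48808129]
to [-229.  -182.1   30.1] [-0.    -0.     0.003]
```

Emit:
{"name": "step_arm", "arguments": {
  "moves": [
    [-38, -30, 3, 0, 0, 0, 85],
    [-76, -60, 8, 0, 0, 0, 85],
    [-114, -90, 12, 0, 0, 0, 85],
    [-152, -120, 18, 0, 0, 0, 85],
    [-190, -150, 24, 0, 0, 0, 85],
    [-218, -172, 30, 0, 0, 0.003, 85],
    [-229, -182, 30, 0, 0, 0.003, 85],
    [-229, -182, 30, 0, 0, 0.003, 85]
  ]
}}

```text
clock: 2.5
tcp_pos: [0.4419, -0.3186, 0.1901]
orientation: [-1.899, -2.503, 0.002]
contact_force: [0.4, 0.4, -0.3]
grip_width: 0.0851
gripper_force: 0.0
```

```bash
python3 - <<'E'
from h import *
d=grab('wrist','w1'); o=r.get_obs(); print(o['clock'],o['joints'].round(2),o['tcp_pos'],o['contact_force'])
print(proj(d,[[.444,-.318,.105],[.4396,-.2939,.005],[.444,-.318,.047]]))
E
```

```text
2.55 [-0.01  0.32  0.64  1.92 -0.23  0.97  1.01] [ 0.44332836 -0.31654461  0.19004432] [ 0.38415992  0.60968693 -1.26906986]
[[320.07033107 229.42432143]
 [321.82554527 172.78592284]
 [319.67862967 208.51278915]]
```

View pics/w1.png

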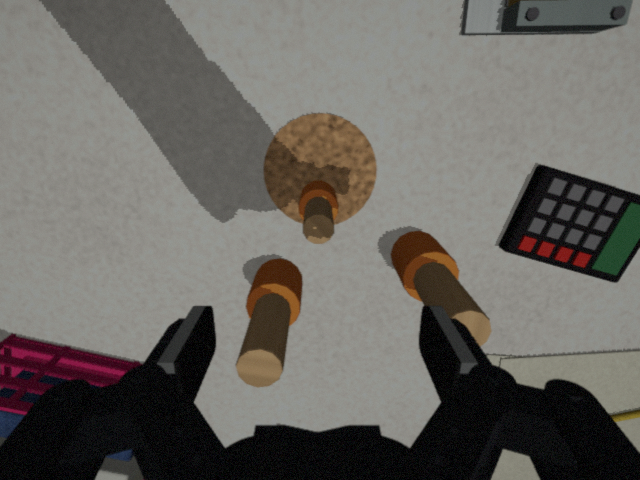

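The wrist view shows the handle top at (319,231), against a predicted (320,229). The pad is centred at about (320,168), and the two bigger mallets are clear of the descent. I'll refine both positions and then go down.

```bash
python3 - <<'E'
from h import *
d=load('w1')
print(atz(d,319,231.5,.105),dep(d,319,232),atz(d,320,168,.005)); 
for u,v in [(319,132),(276,168),(365,168)]: print(dep(d,u,v))
to([.444,-.318,.070])
E
```

```text
[ 0.44367914 -0.31975909  0.105     ] [ 0.44373416 -0.31996123  0.10551952] [ 0.43663794 -0.28992182  0.005     ]
[ 0.42662318 -0.25783185  0.00573062]
[ 0.39568175 -0.30131183  0.00527471]
[ 0.47852154 -0.27823788  0.00501521]
to [ -1.6   0.3 120. ] [-0.    -0.    -0.002]
```

Emit:
{"name": "step_arm", "arguments": {
  "moves": [
    [-2.5, 0, 25, 0, 0, -0.002, 85],
    [-2.5, 0, 55, 0, 0, -0.002, 85],
    [-2.5, 0, 85, 0, 0, -0.002, 85],
    [-2.5, 0, 110, 0, 0, -0.002, 85],
    [-2.5, 0, 122, 0, 0, -0.002, 85],
    [-2.5, 0, 127, 0, 0, -0.002, 85],
    [-2.5, 0, 127, 0, 0, -0.002, 85]
  ],
  "grip_force": 60
}}

```text
clock: 3.25
tcp_pos: [0.4453, -0.3179, 0.0634]
orientation: [-1.888, -2.511, -0.0]
contact_force: [0.5, 0.4, 0.4]
grip_width: 0.0851
gripper_force: 0.0
```

Emit:
{"name": "step_arm", "arguments": {
  "moves": [
    [0, 0, 0, 0, 0, 0, 40],
    [0, 0, 0, 0, 0, 0, 28],
    [0, 0, 0, 0, 0, 0, 15],
    [0, 0, 0, 0, 0, 0, 15],
    [0, 0, 0, 0, 0, 0, 15],
    [0, 0, 0, 0, 0, 0, 15],
    [0, 0, 0, 0, 0, 0, 15],
    [0, 0, 0, 0, 0, 0, 15]
  ],
  "grip_force": 60
}}

```text
clock: 4.05
tcp_pos: [0.4448, -0.319, 0.0639]
orientation: [1.89, 2.509, 0.0]
contact_force: [-1.0, 0.8, 6.4]
grip_width: 0.0219
gripper_force: 58.5
```

Emit:
{"name": "step_arm", "arguments": {
  "moves": [
    [0, 0, -10, 0, 0, 0, 15],
    [0, 0, -30, 0, 0, 0, 15],
    [0, 0, -55, 0, 0, 0, 15],
    [0, 0, -75, 0, 0, 0, 15],
    [0, 0, -85, 0, 0, 0, 15]
  ]
}}

```text
clock: 4.55
tcp_pos: [0.4452, -0.3189, 0.1501]
orientation: [1.889, 2.508, 0.001]
contact_force: [1.1, -0.4, -1.5]
grip_width: 0.0215
gripper_force: 59.1
```

```bash
python3 - <<'E'
from h import *
o=r.get_obs(); print(o['clock'],o['tcp_pos'],o['contact_force'],o['grip_width'])
print(m2w(-85,-47.5),m2w(-85,47.5))
to([*m2w(-85,-47.5),.125])
E
```

```text
4.55 [ 0.44518902 -0.3188534   0.15010157] [ 1.06442596 -0.38977148 -1.50703077] 0.021507815522982865
[ 0.48899904 -0.1150031 ] [ 0.4629279  -0.02365051]
to [183.8  98.4  25. ] [0.002 0.001 0.002]
```

Emit:
{"name": "step_arm", "arguments": {
  "moves": [
    [30, 16, 0, 0, 0, 0, 15],
    [65, 35, 5, 0, 0, 0, 15],
    [100, 54, 10, 0, 0, 0, 15],
    [135, 72, 15, 0, 0, 0, 15],
    [163, 88, 20, 0, 0, 0, 15],
    [178, 96, 25, 0.002, 0.001, 0.002, 15],
    [184, 98, 25, 0.002, 0.001, 0.002, 15],
    [184, 98, 25, 0.002, 0.001, 0.002, 15]
  ]
}}

```text
clock: 5.35
tcp_pos: [0.4876, -0.1141, 0.1231]
orientation: [-1.889, -2.507, 0.002]
contact_force: [-0.0, -1.1, -1.7]
grip_width: 0.0215
gripper_force: 59.1
```

```bash
python3 - <<'E'
from h import *
o=r.get_obs(); print(o['clock'],o['tcp_pos'],w2m(o['tcp_pos']),o['contact_force'],o['grip_width'])
d=grab('wrist','w2'); s=grab('side','s3')
cv2.imwrite('pics/w2b.png',np.hstack([cv2.resize(d['image'][60:460,120:520,::-1],(400,400)),cv2.resize(s['image'][150:310,260:420,::-1],(400,400),interpolation=cv2.INTER_CUBIC)]))
to([*m2w(-85,-47.5),.0735])
E
```

```text
5.35 [ 0.48761288 -0.11406994  0.12309131] [-86.07684731 -46.22226241] [-0.02760716 -1.11273421 -1.67432168] 0.021489986678104176
to [ 0.5  1.7 50. ] [-0.002 -0.    -0.002]
```

View pics/w2b.png

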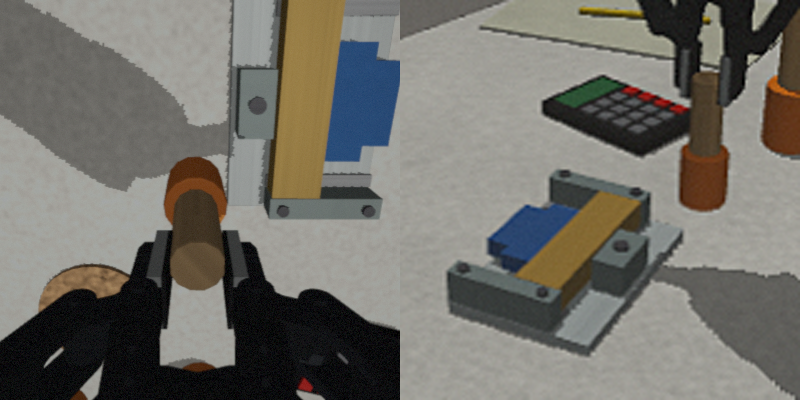

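```bash
python3 - <<'E'
from h import *
d=load('w2')
for n,(x,y) in dict(postbolt=(257,105),postRL=(237,68),postRR=(235,136),boltR=(283,211),boltF=(368,210),cheekRearOut=(270,219),barRear1=(281,20),barRear2=(274,190)).items():
    print(n,w2m(atz(d,x+120,y+60,.036)).round(1))
D=dep(d,190+120,260+60);print('handle top',D,w2m(D),w2m(atz(d,196+120,267+60,D[2])))
print(w2m(r.get_obs()['tcp_pos']))
E
```

```text
postbolt [-44.6   0.5]
postRL [-59.5  25.2]
postRR [-59.2 -21.5]
boltR [-20.3 -80.4]
boltF [ 44.6 -79.3]
cheekRearOut [-29.8 -87.2]
barRear1 [-32.2  55. ]
barRear2 [-28.4 -63. ]
handle top [ 0.48395352 -0.11070125  0.16451055] [-88.67122736 -41.97866093] [-86.27646165 -45.21836097]
[-86.55975859 -48.04551785]
```

```bash
cat > st.py <<'E'
from h import *
import sys
o=r.get_obs(); R=Ro.from_euler('z',-PSI)
print(round(o['clock'],2),'mould xy',w2m(o['tcp_pos']).round(2),'z',o['tcp_pos'][2].round(4),'F',R.apply(o['contact_force']).round(1),'w',round(o['grip_width'],4))
if len(sys.argv)>2: to([*m2w(float(sys.argv[1]),float(sys.argv[2])),.0735])
E
python3 st.py -85 -47.5
```

```text
5.45 mould xy [-86.56 -48.05] z 0.1235 F [-0.2 -0.6 -2.4] w 0.0219
to [ 0.5  1.7 50. ] [-0.002 -0.    -0.002]
```

Emit:
{"name": "step_arm", "arguments": {
  "moves": [
    [0, 0, 15, 0, 0, 0, 15],
    [0, 0, 35, 0, 0, 0, 15],
    [0, 0, 46, 0, 0, 0, 15],
    [0, 0, 50, 0, 0, 0, 15],
    [0, 10, 50, 0, 0, 0, 15],
    [0, 22, 50, 0, 0, 0, 15],
    [0, 32, 50, 0, 0, 0, 15],
    [0, 34, 50, 0, 0, 0, 15]
  ]
}}

```text
clock: 6.25
tcp_pos: [0.5233, -0.1044, 0.0739]
orientation: [1.89, 2.509, 0.001]
contact_force: [0.6, -0.1, -2.2]
grip_width: 0.0214
gripper_force: 59.2
```

```bash
python3 st.py -46 -47.5; python3 - <<'E'
from h import *
d=grab('top','t4'); cv2.imwrite('pics/t4c.png',cv2.resize(d['image'][205:325,270:400,::-1],None,fx=5,fy=5,interpolation=cv2.INTER_CUBIC))
E
python3 st.py
```

```text
6.25 mould xy [-49.1  -46.71] z 0.0739 F [ 0.5 -0.3 -2.2] w 0.0214
to [-0.8  3.1  0.4] [ 0.    -0.     0.002]
6.3 mould xy [-49.95 -46.66] z 0.0737 F [ 0.   0.3 -2.9] w 0.0217
```

View pics/t4c.png

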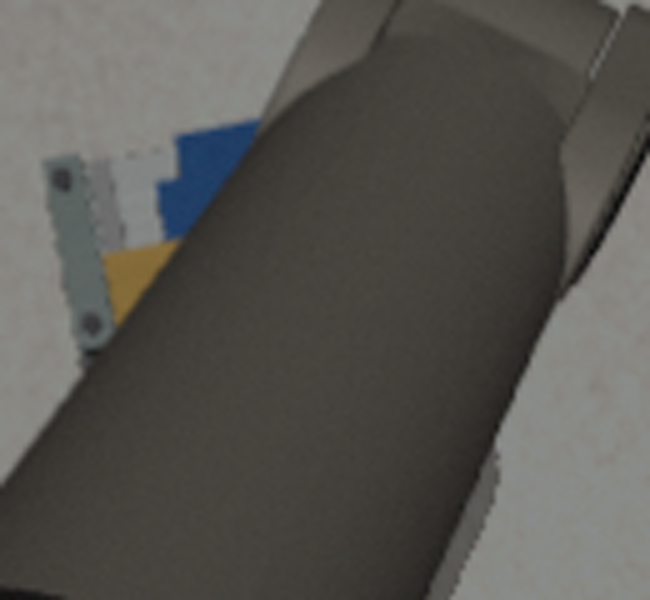

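The top view is blocked by the arm, so I'll monitor with the side and wrist cameras. Next is to creep forward to contact on the right end.

Emit:
{"name": "step_arm", "arguments": {
  "moves": [
    [-0.5, 1, 0, 0, 0, 0, 15],
    [-0.5, 2, 0, 0, 0, 0, 15],
    [-0.5, 3, 0, 0, 0, 0, 15],
    [-0.5, 4, 0, 0, 0, 0, 15],
    [-0.5, 5, 0, 0, 0, 0, 15],
    [-0.5, 6, 0, 0, 0, 0, 15]
  ]
}}

```text
clock: 6.9
tcp_pos: [0.5265, -0.104, 0.0732]
orientation: [-1.891, -2.506, 0.002]
contact_force: [-0.8, -0.2, -2.7]
grip_width: 0.0216
gripper_force: 59.2
```

```bash
python3 st.py
```

```text
6.9 mould xy [-45.92 -47.26] z 0.0732 F [-0.8  0.1 -2.7] w 0.0216
```

Emit:
{"name": "step_arm", "arguments": {
  "moves": [
    [0, 0.8, 0, 0, 0, 0, 15],
    [0, 1.6, 0, 0, 0, 0, 15],
    [0, 2.4, 0, 0, 0, 0, 15],
    [0, 3.2, 0, 0, 0, 0, 15],
    [0, 4, 0, 0, 0, 0, 15]
  ]
}}

```text
clock: 7.4
tcp_pos: [0.5295, -0.1033, 0.073]
orientation: [-1.891, -2.505, 0.003]
contact_force: [-3.5, -2.0, -1.4]
grip_width: 0.0218
gripper_force: 59.7
```

```bash
python3 st.py; python3 - <<'E'
from h import *
d=grab('wrist','w5');s=grab('side','s5')
cv2.imwrite('pics/c5.png',np.hstack([cv2.resize(d['image'][0:480,160:640,::-1],(400,400)),cv2.resize(s['image'][150:310,260:420,::-1],(400,400),interpolation=cv2.INTER_CUBIC)]))
E
```

```text
7.4 mould xy [-42.89 -47.37] z 0.073 F [-3.9 -1.  -1.4] w 0.0218
```

View pics/c5.png

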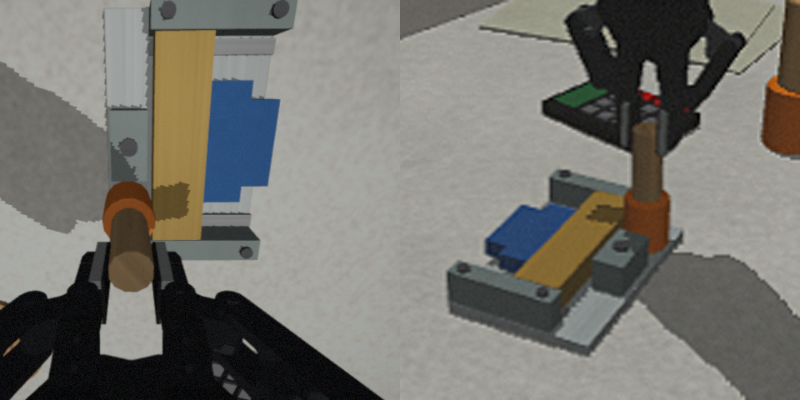

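The head is against the right end of the back face (wrist crop about (140,210)), with about 4 N sliding force. One picture remains, so from here I'll measure the nose numerically.

```bash
cat > nose.py <<'E'
from h import *
def rays(d):
    K=d['mtx']; g=np.stack(np.meshgrid(np.arange(640.),np.arange(480.)),-1).reshape(-1,1,2)
    p=cv2.undistortPoints(g,K,np.array([d['k1'],0,0,0.]))[:,0]
    R=cv2.Rodrigues(np.array(d['rvec'],float))[0]; t=np.array(d['tvec']).ravel()
    return -R.T@t, np.c_[p,np.ones(len(p))]@R
def measure(d,who):
    c,W=rays(d); D=d['depth'].ravel(); P=c+W*D[:,None]; im=d['image'].reshape(-1,3).astype(int)
    cs,sn=np.cos(PSI),np.sin(PSI); M=np.c_[cs,sn]; 
    f=lambda Q:(np.c_[(Q[:,0]-MO[0])*cs+(Q[:,1]-MO[1])*sn,-(Q[:,0]-MO[0])*sn+(Q[:,1]-MO[1])*cs,Q[:,2]]*1e3)
    m=f(P); ok=(D>0)&(abs(m[:,0])<130)&(abs(m[:,1])<100)
    blue=ok&(im[:,2]>1.6*im[:,0])&(im[:,2]>50)
    zt=np.median(m[blue&(m[:,2]>20)][:,2]); top=blue&(abs(m[:,2]-zt)<4)
    def edge(sel,z,ys,half,sgn):
        q=f(c+W*((z/1e3-c[2])/W[:,2])[:,None])[sel]; out=[]
        for y in ys:
            s=q[abs(q[:,1]-y)<half][:,0]
            if len(s)>4: out.append((y,sgn*np.sort(sgn*s)[-3:].mean()))
        return np.array(out)
    e=edge(top,zt,np.arange(-24,25,6),3,1)
    brass=ok&(im[:,0]>1.7*im[:,2])&(im[:,0]>60)&(abs(m[:,2]-36)<5)
    bf=edge(brass,36,np.r_[-62:-44:6,46:64:6],3,1)
    grey=ok&~brass&~blue&(abs(m[:,2]-36)<5)
    ch={y:edge(grey,36,[y],5,1) for y in (-79.5,79.5)}
    chr_={y:edge(grey,36,[y],5,-1) for y in (-79.5,79.5)}
    L=lambda e:np.polyfit(e[:,0],e[:,1],1).round(4) if len(e)>1 else None
    print(who,'ztop',zt.round(1),'nose slope/x0',L(e),'n',len(e),'bar front',L(bf),len(bf),'cheekF',[v[:,1].round(1) for v in ch.values() if len(v)],'cheekR',[v[:,1].round(1) for v in chr_.values() if len(v)])
if __name__=='__main__':
    import sys
    if len(sys.argv)>1: 
        for n in sys.argv[1:]: measure(load(n),n)
    else:
        measure(r.grab_frame('wrist'),'wrist'); measure(r.grab_frame('side'),'side')
E
python3 nose.py top0 side0 w2 w5 s5; python3 st.py
```

```text
top0 ztop 30.4 nose slope/x0 [7.60000e-03 5.35016e+01] n 9 bar front [0.0131 6.4377] 6 cheekF [array([54.2]), array([53.9])] cheekR [array([-28.]), array([-28.3])]
side0 ztop 29.8 nose slope/x0 [2.34000e-02 5.11459e+01] n 9 bar front [0.009  4.3781] 6 cheekF [array([52.3]), array([52.2])] cheekR [array([-30.8]), array([-31.8])]
w2 ztop 31.2 nose slope/x0 [1.41000e-02 5.31765e+01] n 9 bar front [0.007  6.3956] 6 cheekF [array([54.2]), array([53.6])] cheekR [array([-32.3]), array([-32.1])]
w5 ztop 31.1 nose slope/x0 [-6.20000e-03  5.48673e+01] n 9 bar front [-0.0118  8.1888] 6 cheekF [array([54.3]), array([53.7])] cheekR [array([-16.4]), array([-31.1])]
s5 ztop 29.7 nose slope/x0 [1.18000e-02 5.33983e+01] n 9 bar front [-0.023   6.0778] 6 cheekF [array([52.3]), array([52.2])] cheekR [array([-12.1]), array([-31.8])]
7.5 mould xy [-42.09 -47.34] z 0.0731 F [-2.9 -0.1 -1.9] w 0.0219
```

Emit:
{"name": "step_arm", "arguments": {
  "moves": [
    [0, 0.5, 0, 0, 0, 0, 15],
    [0, 1.0, 0, 0, 0, 0, 15],
    [0, 1.5, 0, 0, 0, 0, 15]
  ]
}}

```text
clock: 7.8
tcp_pos: [0.5319, -0.1025, 0.0732]
orientation: [-1.891, -2.506, 0.001]
contact_force: [-2.2, -1.2, -3.2]
grip_width: 0.0216
gripper_force: 59.5
```

```bash
python3 nose.py; python3 st.py
```

```text
wrist ztop 31.0 nose slope/x0 [-2.55000e-02  5.66283e+01] n 9 bar front [-0.0288  9.9784] 6 cheekF [array([54.3]), array([53.8])] cheekR [array([-13.8]), array([-31.])]
side ztop 29.6 nose slope/x0 [-4.04000e-02  5.39493e+01] n 9 bar front [-0.0273  7.857 ] 6 cheekF [array([52.3]), array([52.2])] cheekR [array([-8.5]), array([-32.3])]
7.9 mould xy [-40.22 -47.31] z 0.0732 F [-3.3 -0.2 -2.4] w 0.0219
```

Emit:
{"name": "step_arm", "arguments": {
  "moves": [
    [0, -6, 0, 0, 0, 0, 15],
    [0, -9, -15, 0, 0, 0, 15],
    [0, -9, -32, 0, 0, 0, 15],
    [35, -9, -33, 0, 0, 0, 15],
    [75, -9, -33, 0, 0, 0, 15],
    [93, -9, -33, 0, 0, 0, 15],
    [94.5, -9, -25, 0, 0, 0, 15],
    [94.5, -9, -10, 0, 0, 0, 15]
  ]
}}

```text
clock: 8.7
tcp_pos: [0.499, -0.0134, 0.0848]
orientation: [1.89, 2.509, 0.004]
contact_force: [-0.1, -1.1, -2.2]
grip_width: 0.0218
gripper_force: 59.3
```

```bash
python3 st.py -46 47.5
```

```text
8.7 mould xy [-47.46  47.48] z 0.0848 F [-0.4 -1.1 -2.2] w 0.0218
to [ 0.   1.4 11.3] [ 0.003 -0.001  0.002]
```

Emit:
{"name": "step_arm", "arguments": {
  "moves": [
    [0, 0, 8, 0, 0, 0, 15],
    [0, 0, 11, 0, 0, 0, 15],
    [0, 1, 11, 0, 0, 0, 15],
    [0, 2, 11, 0, 0, 0, 15],
    [0, 3, 11, 0, 0, 0, 15],
    [0, 4, 11, 0, 0, 0, 15],
    [0, 5, 11, 0, 0, 0, 15],
    [0, 6, 11, 0, 0, 0, 15]
  ]
}}

```text
clock: 9.5
tcp_pos: [0.5028, -0.0125, 0.0724]
orientation: [-1.891, -2.506, 0.002]
contact_force: [-1.9, -0.5, -1.9]
grip_width: 0.0218
gripper_force: 59.4
```

```bash
python3 nose.py; python3 st.py -46 47.5
```

```text
wrist ztop 31.1 nose slope/x0 [-2.65000e-02  5.64854e+01] n 9 bar front [ 0.2536 -5.0931] 6 cheekF [array([10.6]), array([54.])] cheekR [array([-31.6]), array([-31.6])]
side ztop 29.8 nose slope/x0 [1.20000e-02 5.45092e+01] n 9 bar front [ 0.2615 -7.2803] 6 cheekF [array([52.2]), array([52.2])] cheekR [array([-30.8]), array([-32.3])]
9.6 mould xy [-43.61  47.28] z 0.0723 F [-1.4 -0.4 -1.5] w 0.0214
to [ 0.2 -2.4 -1.2] [-0.002 -0.001  0.   ]
```

Emit:
{"name": "step_arm", "arguments": {
  "moves": [
    [0, 0.7, -1, 0, 0, 0, 15],
    [0, 1.4, -1, 0, 0, 0, 15],
    [0, 2.1, -1, 0, 0, 0, 15],
    [0, 2.8, -1, 0, 0, 0, 15],
    [0, 3.5, -1, 0, 0, 0, 15],
    [0, 4.2, -1, 0, 0, 0, 15]
  ]
}}

```text
clock: 10.2
tcp_pos: [0.5068, -0.0112, 0.0732]
orientation: [-1.891, -2.506, 0.002]
contact_force: [-1.4, 0.3, -2.0]
grip_width: 0.0219
gripper_force: 59.5
```

```bash
python3 nose.py; python3 st.py
```

```text
wrist ztop 30.8 nose slope/x0 [1.00000e-04 5.88299e+01] n 9 bar front [ 0.2529 -0.9711] 6 cheekF [array([15.]), array([54.])] cheekR [array([-30.9]), array([-31.4])]
side ztop 29.4 nose slope/x0 [1.26000e-02 5.69854e+01] n 9 bar front [ 0.2275 -2.4618] 6 cheekF [array([-12.1]), array([52.2])] cheekR [array([-30.8]), array([-32.3])]
10.3 mould xy [-39.14  47.36] z 0.0733 F [-2.4 -0.5 -3.4] w 0.0219
```

Emit:
{"name": "step_arm", "arguments": {
  "moves": [
    [0, 0.7, 0, 0, 0, 0, 15],
    [0, 1.4, 0, 0, 0, 0, 15],
    [0, 2.1, 0, 0, 0, 0, 15],
    [0, 2.8, 0, 0, 0, 0, 15],
    [0, 3.5, 0, 0, 0, 0, 15],
    [0, 4, 0, 0, 0, 0, 15]
  ]
}}

```text
clock: 10.9
tcp_pos: [0.5108, -0.0101, 0.0732]
orientation: [-1.891, -2.506, 0.002]
contact_force: [-2.9, 0.9, -3.2]
grip_width: 0.0212
gripper_force: 59.4
```

```bash
python3 nose.py; python3 st.py
```

```text
wrist ztop 30.8 nose slope/x0 [3.01000e-02 6.15163e+01] n 9 bar front [0.2548 3.2998] 6 cheekF [array([5.1]), array([54.])] cheekR [array([-31.1]), array([-31.2])]
side ztop 29.4 nose slope/x0 [4.03000e-02 5.94627e+01] n 9 bar front [0.239  1.8133] 6 cheekF [array([-6.8]), array([52.2])] cheekR [array([-30.8]), array([-32.3])]
11.0 mould xy [-35.16  47.34] z 0.0733 F [-2.7  0.7 -3.3] w 0.0219
```

Emit:
{"name": "step_arm", "arguments": {
  "moves": [
    [0, -7, -3, 0, 0, 0, 15],
    [0, -10, -32, 0, 0, 0, 15],
    [-30, -10, -33, 0, 0, 0, 15],
    [-72, -10, -33, 0, 0, 0, 15],
    [-92, -10, -33, 0, 0, 0, 15],
    [-94.5, -10, -22, 0, 0, 0, 15],
    [-94.5, -10, -3, 0, 0, 0, 15],
    [-94.5, -8, 0, 0, 0, 0, 15]
  ]
}}

```text
clock: 11.8
tcp_pos: [0.5278, -0.1027, 0.0716]
orientation: [-1.89, -2.505, 0.003]
contact_force: [-0.1, 1.0, -2.4]
grip_width: 0.0216
gripper_force: 59.4
```

Emit:
{"name": "step_arm", "arguments": {
  "moves": [
    [0, 1, 0, 0, 0, 0, 15],
    [0, 2, 0, 0, 0, 0, 15],
    [0, 3, 0, 0, 0, 0, 15],
    [0, 3.8, 0, 0, 0, 0, 15],
    [0, 4.6, 0, 0, 0, 0, 15],
    [0, 5.4, 0, 0, 0, 0, 15],
    [0, 6.2, 0, 0, 0, 0, 15]
  ]
}}

```text
clock: 12.5
tcp_pos: [0.5341, -0.1019, 0.0731]
orientation: [-1.891, -2.505, 0.003]
contact_force: [-4.4, -1.1, -0.0]
grip_width: 0.0215
gripper_force: 59.9
```

```bash
python3 nose.py; python3 st.py -36 -47.5
```

```text
wrist ztop 31.2 nose slope/x0 [3.15000e-02 6.16801e+01] n 9 bar front [ 0.027  14.9794] 6 cheekF [array([54.3]), array([53.8])] cheekR [array([-11.6]), array([-30.9])]
side ztop 29.8 nose slope/x0 [3.43000e-02 5.94918e+01] n 9 bar front [ 0.0213 12.3365] 6 cheekF [array([52.3]), array([52.2])] cheekR [array([-6.8]), array([-32.3])]
12.6 mould xy [-38.03 -47.27] z 0.073 F [-4.   1.7  0.3] w 0.0214
to [-0.2  2.  -0.5] [-0.004 -0.002 -0.   ]
```

Emit:
{"name": "step_arm", "arguments": {
  "moves": [
    [0, 1, 0, 0, 0, 0, 15],
    [0, 2, 0, 0, 0, 0, 15],
    [0, 3, 0, 0, 0, 0, 15],
    [0, 4, 0, 0, 0, 0, 15],
    [0, 5, 0, 0, 0, 0, 15],
    [0, 6, 0, 0, 0, 0, 15],
    [0, 6.8, 0, 0, 0, 0, 15],
    [0, 7.5, 0, 0, 0, 0, 15]
  ]
}}

```text
clock: 13.4
tcp_pos: [0.5418, -0.1, 0.073]
orientation: [-1.891, -2.505, 0.003]
contact_force: [-3.2, -1.3, 0.3]
grip_width: 0.0219
gripper_force: 60.1
```

```bash
python3 nose.py; python3 st.py
```

```text
wrist ztop 31.1 nose slope/x0 [-2.71000e-02  6.67926e+01] n 9 bar front [-0.0288 20.0705] 6 cheekF [array([54.3]), array([53.9])] cheekR [array([-3.6]), array([-31.])]
side ztop 29.7 nose slope/x0 [-2.26000e-02  6.46534e+01] n 9 bar front [-0.0362 18.0281] 6 cheekF [array([52.3]), array([52.2])] cheekR [array([2.2]), array([-32.3])]
13.5 mould xy [-29.47 -47.42] z 0.0731 F [-3.3 -0.6 -1.5] w 0.0217
```

Emit:
{"name": "step_arm", "arguments": {
  "moves": [
    [0, -7, -3, 0, 0, 0, 15],
    [0, -10, -32, 0, 0, 0, 15],
    [30, -10, -33, 0, 0, 0, 15],
    [72, -10, -33, 0, 0, 0, 15],
    [92, -10, -33, 0, 0, 0, 15],
    [94.5, -10, -22, 0, 0, 0, 15],
    [94.5, -10, -3, 0, 0, 0, 15],
    [94.5, -9, 0, 0, 0, 0, 15]
  ]
}}

```text
clock: 14.3
tcp_pos: [0.5074, -0.0115, 0.0723]
orientation: [-1.891, -2.506, 0.003]
contact_force: [-1.3, -1.2, 9.4]
grip_width: 0.0215
gripper_force: 60.9
```

Emit:
{"name": "step_arm", "arguments": {
  "moves": [
    [0, 1, 0, 0, 0, 0, 15],
    [0, 2, 0, 0, 0, 0, 15],
    [0, 3, 0, 0, 0, 0, 15],
    [0, 4, 0, 0, 0, 0, 15],
    [0, 5, 0, 0, 0, 0, 15],
    [0, 6, 0, 0, 0, 0, 15],
    [0, 7, 0, 0, 0, 0, 15]
  ]
}}

```text
clock: 15.0
tcp_pos: [0.5133, -0.0095, 0.0731]
orientation: [-1.89, -2.505, 0.004]
contact_force: [-4.3, -1.8, -0.2]
grip_width: 0.0218
gripper_force: 60.1
```

```bash
python3 nose.py; python3 st.py -36 47.5
```

```text
wrist ztop 31.1 nose slope/x0 [-3.07000e-02  6.70736e+01] n 9 bar front [0.252  5.5655] 6 cheekF [array([21.5]), array([54.])] cheekR [array([-30.8]), array([-31.1])]
side ztop 29.7 nose slope/x0 [1.70000e-03 6.49671e+01] n 9 bar front [0.2234 4.4231] 6 cheekF [array([-3.2]), array([52.2])] cheekR [array([-30.8]), array([-32.3])]
15.1 mould xy [-32.67  47.26] z 0.073 F [-3.7  0.5  1. ] w 0.0218
to [ 0.2 -3.3 -0.5] [-0.004 -0.001 -0.   ]
```

Emit:
{"name": "step_arm", "arguments": {
  "moves": [
    [0, 1, -1, 0, 0, 0, 15],
    [0, 2, -1, 0, 0, 0, 15],
    [0, 3, -1, 0, 0, 0, 15],
    [0, 4, -1, 0, 0, 0, 15],
    [0, 5, -1, 0, 0, 0, 15],
    [0, 6, -1, 0, 0, 0, 15],
    [0, 6.8, -1, 0, 0, 0, 15],
    [0, 7.5, -1, 0, 0, 0, 15]
  ]
}}

```text
clock: 15.9
tcp_pos: [0.5217, -0.0071, 0.0742]
orientation: [-1.891, -2.506, 0.002]
contact_force: [-3.0, 0.7, -2.6]
grip_width: 0.0217
gripper_force: 59.8
```

```bash
python3 nose.py; python3 st.py
```

```text
wrist ztop 30.4 nose slope/x0 [3.01000e-02 7.26067e+01] n 9 bar front [ 0.2542 14.4787] 6 cheekF [array([16.6]), array([54.])] cheekR [array([-31.3]), array([-31.5])]
side ztop 28.9 nose slope/x0 [3.66000e-02 7.05996e+01] n 9 bar front [ 0.2139 14.3743] 6 cheekF [array([6.4]), array([52.2])] cheekR [array([-30.8]), array([-32.3])]
16.0 mould xy [-23.9   47.27] z 0.0742 F [-2.7  1.2 -2.8] w 0.0215
```

Emit:
{"name": "step_arm", "arguments": {
  "moves": [
    [0, -7, -3, 0, 0, 0, 15],
    [0, -10, -32, 0, 0, 0, 15],
    [-30, -10, -33, 0, 0, 0, 15],
    [-72, -10, -33, 0, 0, 0, 15],
    [-92, -10, -33, 0, 0, 0, 15],
    [-94.5, -10, -22, 0, 0, 0, 15],
    [-94.5, -10, -5, 0, 0, 0, 15],
    [-94.5, -9, -1, 0, 0, 0, 15]
  ]
}}

```text
clock: 16.8
tcp_pos: [0.5378, -0.0999, 0.0738]
orientation: [-1.89, -2.505, 0.003]
contact_force: [-0.0, 0.4, -1.9]
grip_width: 0.0216
gripper_force: 59.6
```

Emit:
{"name": "step_arm", "arguments": {
  "moves": [
    [0, 1, 0.5, 0, 0, 0, 15],
    [0, 2, 0.5, 0, 0, 0, 15],
    [0, 3, 0.5, 0, 0, 0, 15],
    [0, 4, 0.5, 0, 0, 0, 15],
    [0, 5, 0.5, 0, 0, 0, 15],
    [0, 6, 0.5, 0, 0, 0, 15]
  ]
}}

```text
clock: 17.4
tcp_pos: [0.5443, -0.0989, 0.0748]
orientation: [-1.891, -2.506, 0.002]
contact_force: [-2.2, -1.0, 0.1]
grip_width: 0.0216
gripper_force: 59.9
```

```bash
python3 nose.py; python3 st.py -36 -47.5
```

```text
wrist ztop 31.2 nose slope/x0 [3.19000e-02 7.26964e+01] n 9 bar front [ 0.028  25.9773] 6 cheekF [array([54.3]), array([53.9])] cheekR [array([-0.7]), array([-31.3])]
side ztop 29.9 nose slope/x0 [3.9100e-02 7.0658e+01] n 9 bar front [ 0.0263 23.1152] 6 cheekF [array([52.3]), array([52.2])] cheekR [array([5.8]), array([-32.3])]
17.5 mould xy [-27.42 -47.27] z 0.0746 F [-0.3 -0.2 -1.2] w 0.0214
to [-0.2 -8.6  1.2] [-0.003 -0.001 -0.   ]
```

At contact on the right; push 8 mm.

Emit:
{"name": "step_arm", "arguments": {
  "moves": [
    [0, 1, 0.5, 0, 0, 0, 15],
    [0, 2, 0.5, 0, 0, 0, 15],
    [0, 3, 0.5, 0, 0, 0, 15],
    [0, 4, 0.5, 0, 0, 0, 15],
    [0, 5, 0.5, 0, 0, 0, 15],
    [0, 6, 0.5, 0, 0, 0, 15],
    [0, 7, 0.5, 0, 0, 0, 15],
    [0, 7.5, 0.5, 0, 0, 0, 15]
  ]
}}

```text
clock: 18.3
tcp_pos: [0.5522, -0.0968, 0.0742]
orientation: [-1.891, -2.507, 0.001]
contact_force: [-2.7, -2.3, -2.0]
grip_width: 0.0221
gripper_force: 60.0
```

```bash
python3 nose.py; python3 st.py
```

```text
wrist ztop 30.9 nose slope/x0 [-2.24000e-02  7.77163e+01] n 9 bar front [-2.76000e-02  3.11812e+01] 6 cheekF [array([54.4]), array([53.9])] cheekR [array([7.3]), array([-31.2])]
side ztop 29.6 nose slope/x0 [-3.09000e-02  7.55107e+01] n 9 bar front [-0.0328 28.9639] 6 cheekF [array([52.3]), array([52.2])] cheekR [array([-30.8]), array([-32.3])]
18.4 mould xy [-19.29 -47.32] z 0.0741 F [-2.3 -0.8 -3.3] w 0.0215
```

Emit:
{"name": "step_arm", "arguments": {
  "moves": [
    [0, -7, -3, 0, 0, 0, 15],
    [0, -9.5, -32, 0, 0, 0, 15],
    [30, -9.5, -33, 0, 0, 0, 15],
    [72, -9.5, -33, 0, 0, 0, 15],
    [92, -9.5, -33, 0, 0, 0, 15],
    [94.5, -9.5, -22, 0, 0, 0, 15],
    [94.5, -9.5, -5, 0, 0, 0, 15],
    [94.5, -8.5, -1, 0, 0, 0, 15]
  ]
}}

```text
clock: 19.2
tcp_pos: [0.517, -0.0086, 0.0741]
orientation: [-1.891, -2.505, 0.003]
contact_force: [0.2, 0.1, -2.2]
grip_width: 0.0216
gripper_force: 59.7
```

Emit:
{"name": "step_arm", "arguments": {
  "moves": [
    [0, 1, 0.5, 0, 0, 0, 15],
    [0, 2, 0.5, 0, 0, 0, 15],
    [0, 3, 0.5, 0, 0, 0, 15],
    [0, 4, 0.5, 0, 0, 0, 15],
    [0, 5, 0.5, 0, 0, 0, 15],
    [0, 6, 0.5, 0, 0, 0, 15],
    [0, 7, 0.5, 0, 0, 0, 15]
  ]
}}

```text
clock: 19.9
tcp_pos: [0.5236, -0.0066, 0.0746]
orientation: [-1.89, -2.505, 0.003]
contact_force: [-3.6, -0.9, -0.3]
grip_width: 0.0216
gripper_force: 60.1
```

```bash
python3 nose.py; python3 st.py -36 47.5
```

```text
wrist ztop 31.1 nose slope/x0 [-2.52000e-02  7.75494e+01] n 9 bar front [ 0.2516 16.3199] 6 cheekF [array([18.6]), array([54.])] cheekR [array([-30.9]), array([-31.4])]
side ztop 29.8 nose slope/x0 [-8.6000e-03  7.5518e+01] n 9 bar front [ 0.2001 16.7337] 6 cheekF [array([10.]), array([52.2])] cheekR [array([-30.8]), array([-32.3])]
20.0 mould xy [-21.93  47.21] z 0.0746 F [-3.5  0.7  0.1] w 0.0214
to [  0.3 -14.1   1.1] [-0.004 -0.001 -0.   ]
```

Emit:
{"name": "step_arm", "arguments": {
  "moves": [
    [0, 1, 0.3, 0, 0, 0, 15],
    [0, 2, 0.3, 0, 0, 0, 15],
    [0, 3, 0.3, 0, 0, 0, 15],
    [0, 4, 0.3, 0, 0, 0, 15],
    [0, 5, 0.3, 0, 0, 0, 15],
    [0, 6, 0.3, 0, 0, 0, 15],
    [0, 7, 0.3, 0, 0, 0, 15],
    [0, 7.5, 0.3, 0, 0, 0, 15]
  ]
}}

```text
clock: 20.8
tcp_pos: [0.5318, -0.0041, 0.0744]
orientation: [-1.891, -2.506, 0.001]
contact_force: [-3.5, 1.1, -2.3]
grip_width: 0.0216
gripper_force: 60.0
```

```bash
python3 nose.py; python3 st.py
```

```text
wrist ztop 30.9 nose slope/x0 [3.77000e-02 8.29728e+01] n 9 bar front [ 0.2517 24.9936] 6 cheekF [array([13.4]), array([54.])] cheekR [array([-31.]), array([-31.5])]
side ztop 29.6 nose slope/x0 [3.960e-02 8.084e+01] n 9 bar front [ 0.1924 25.5641] 6 cheekF [array([20.3]), array([52.2])] cheekR [array([-30.8]), array([-32.3])]
20.9 mould xy [-13.35  47.37] z 0.0744 F [-1.9  0.9 -3.1] w 0.0216
```

Emit:
{"name": "step_arm", "arguments": {
  "moves": [
    [0, -7, -3, 0, 0, 0, 15],
    [0, -9.5, -32, 0, 0, 0, 15],
    [-30, -9.5, -33, 0, 0, 0, 15],
    [-72, -9.5, -33, 0, 0, 0, 15],
    [-92, -9.5, -33, 0, 0, 0, 15],
    [-94.5, -9.5, -22, 0, 0, 0, 15],
    [-94.5, -9.5, -5, 0, 0, 0, 15],
    [-94.5, -8.5, -1, 0, 0, 0, 15]
  ]
}}

```text
clock: 21.7
tcp_pos: [0.5485, -0.0968, 0.0739]
orientation: [-1.89, -2.505, 0.003]
contact_force: [0.2, -0.0, -2.8]
grip_width: 0.0213
gripper_force: 59.8
```

Emit:
{"name": "step_arm", "arguments": {
  "moves": [
    [0, 1, 0.5, 0, 0, 0, 15],
    [0, 2, 0.5, 0, 0, 0, 15],
    [0, 3, 0.5, 0, 0, 0, 15],
    [0, 4, 0.5, 0, 0, 0, 15],
    [0, 5, 0.5, 0, 0, 0, 15],
    [0, 6, 0.5, 0, 0, 0, 15],
    [0, 7, 0.5, 0, 0, 0, 15],
    [0, 8, 0.5, 0, 0, 0, 15]
  ]
}}

```text
clock: 22.5
tcp_pos: [0.5556, -0.0958, 0.0746]
orientation: [-1.89, -2.504, 0.004]
contact_force: [-4.4, -1.7, 0.8]
grip_width: 0.0214
gripper_force: 60.5
```

```bash
python3 nose.py; python3 st.py -36 -47.5
```

```text
wrist ztop 31.2 nose slope/x0 [3.02000e-02 8.36909e+01] n 9 bar front [2.84000e-02 3.69554e+01] 6 cheekF [array([54.3]), array([53.9])] cheekR [array([10.9]), array([-31.3])]
side ztop 29.8 nose slope/x0 [2.93000e-02 8.17258e+01] n 9 bar front [2.47000e-02 3.44008e+01] 6 cheekF [array([52.3]), array([52.2])] cheekR [array([-30.8]), array([-32.3])]
22.6 mould xy [-15.14 -47.37] z 0.0746 F [-3.9  0.   0.3] w 0.0215
to [ -0.1 -20.9   1.2] [-0.004 -0.001 -0.001]
```

Nose is at about +29.5, so 3 mm more at the centre is about 5 mm here.

Emit:
{"name": "step_arm", "arguments": {
  "moves": [
    [0, 1, 0.3, 0, 0, 0, 15],
    [0, 2, 0.3, 0, 0, 0, 15],
    [0, 3, 0.3, 0, 0, 0, 15],
    [0, 3.8, 0.3, 0, 0, 0, 15],
    [0, 4.4, 0.3, 0, 0, 0, 15]
  ]
}}

```text
clock: 23.1
tcp_pos: [0.5617, -0.0941, 0.0745]
orientation: [-1.891, -2.507, 0.002]
contact_force: [-3.0, -2.4, -2.1]
grip_width: 0.0213
gripper_force: 60.1
```

```bash
python3 nose.py; python3 st.py
```

```text
wrist ztop 31.1 nose slope/x0 [-1.58000e-02  8.79268e+01] n 9 bar front [-1.89000e-02  4.12688e+01] 6 cheekF [array([54.3]), array([54.])] cheekR [array([17.3]), array([-31.3])]
side ztop 29.8 nose slope/x0 [2.50000e-03 8.57368e+01] n 9 bar front [-2.19000e-02  3.86565e+01] 6 cheekF [array([52.3]), array([52.2])] cheekR [array([-30.8]), array([-32.3])]
23.2 mould xy [ -9.34 -47.35] z 0.0745 F [-2.9 -0.8 -3.1] w 0.0216
```

The nose is about 33.6 mm out by both cameras, so tapping stops here. I'll back off, lift, and take the mallet to the pad.

Emit:
{"name": "step_arm", "arguments": {
  "moves": [
    [0, -8, 0, 0, 0, 0, 15],
    [0, -18, -12, 0, 0, 0, 15],
    [0, -24, -40, 0, 0, 0, 15],
    [0, -30, -70, 0, 0, 0, 15],
    [-25, -42, -78, 0, 0, 0, 15],
    [-60, -58, -78, 0, 0, 0, 15],
    [-95, -75, -78, 0, 0, 0, 15]
  ]
}}

```text
clock: 23.9
tcp_pos: [0.5167, -0.2063, 0.1536]
orientation: [1.889, 2.509, 0.003]
contact_force: [0.9, 1.2, -3.3]
grip_width: 0.0218
gripper_force: 59.9
```

```bash
python3 st.py; python3 - <<'E'
from h import *
to([.440,-.298,.10])
E
```

```text
23.9 mould xy [ -83.42 -142.9 ] z 0.1536 F [ 1.2  0.9 -3.3] w 0.0218
to [-66.9 -99.2  53.4] [ 0.002 -0.     0.002]
```

Emit:
{"name": "step_arm", "arguments": {
  "moves": [
    [-16, -25, 0, 0, 0, 0, 15],
    [-36, -54, 5, 0, 0, 0, 15],
    [-54, -82, 15, 0, 0, 0, 15],
    [-64, -96, 28, 0.002, 0, 0.002, 15],
    [-67, -99, 42, 0.002, 0, 0.002, 15],
    [-67, -99, 53, 0.002, 0, 0.002, 15],
    [-67, -99, 55, 0.002, 0, 0.002, 15]
  ]
}}

```text
clock: 24.6
tcp_pos: [0.4391, -0.2958, 0.0962]
orientation: [-1.889, -2.504, 0.003]
contact_force: [0.4, 1.4, -3.0]
grip_width: 0.0219
gripper_force: 59.8
```

```bash
python3 st.py; python3 nose.py; python3 - <<'E'
from h import *
measure=__import__('nose').measure
d=grab('top','t9'); measure(d,'top')
to([.440,-.298,.068])
E
```

```text
24.6 mould xy [-182.63 -207.68] z 0.0962 F [ 0.8  1.2 -3. ] w 0.0219
wrist ztop nan nose slope/x0 None n 0 bar front None 0 cheekF [array([-5.5])] cheekR [array([-34.6])]
side ztop 29.8 nose slope/x0 [-1.18000e-02  8.58081e+01] n 9 bar front [-1.37000e-02  3.81703e+01] 6 cheekF [array([52.3]), array([52.2])] cheekR [array([-30.8]), array([-32.3])]
top ztop 30.3 nose slope/x0 [-1.98000e-02  8.84022e+01] n 9 bar front [-2.07000e-02  4.10116e+01] 6 cheekF [array([54.2]), array([53.9])] cheekR [array([-28.3]), array([-28.3])]
to [-1.3  0.1 29.7] [-0.004 -0.001  0.   ]
  return _methods._mean(a, axis=axis, dtype=dtype,
  ret = ret.dtype.type(ret / rcount)
```

Emit:
{"name": "step_arm", "arguments": {
  "moves": [
    [0, 0, 10, 0, 0, 0, 15],
    [0, 0, 20, 0, 0, 0, 15],
    [0, 0, 26, 0, 0, 0, 15],
    [0, 0, 29, 0, 0, 0, 15],
    [0, 0, 30, -0.003, -0.001, 0, 15],
    [0, 0, 31, -0.003, -0.001, 0, 15]
  ]
}}

```text
clock: 25.35
tcp_pos: [0.4384, -0.2978, 0.0667]
orientation: [-1.895, -2.505, 0.001]
contact_force: [0.0, -0.6, -2.9]
grip_width: 0.0217
gripper_force: 59.8
```

Emit:
{"name": "step_arm", "arguments": {
  "moves": [
    [0, 0, 0.5, 0, 0, 0, 15],
    [0, 0, 1, 0, 0, 0, 15],
    [0, 0, 1.5, 0, 0, 0, 15]
  ]
}}

```text
clock: 25.65
tcp_pos: [0.4386, -0.2977, 0.0654]
orientation: [-1.895, -2.506, 0.001]
contact_force: [0.8, -0.8, -1.3]
grip_width: 0.0218
gripper_force: 59.8
```

Emit:
{"name": "step_arm", "arguments": {
  "moves": [
    [0, 0, 0.5, 0, 0, 0, 15],
    [0, 0, 1, 0, 0, 0, 15],
    [0, 0, 1, 0, 0, 0, 15]
  ]
}}

```text
clock: 25.95
tcp_pos: [0.4384, -0.2976, 0.0642]
orientation: [-1.894, -2.505, 0.001]
contact_force: [-0.8, 0.1, -2.6]
grip_width: 0.0217
gripper_force: 59.8
```

Emit:
{"name": "step_arm", "arguments": {
  "moves": [
    [0, 0, 0.4, 0, 0, 0, 15],
    [0, 0, 0.8, 0, 0, 0, 15],
    [0, 0, 0.8, 0, 0, 0, 15]
  ]
}}

```text
clock: 26.25
tcp_pos: [0.4386, -0.2981, 0.064]
orientation: [1.895, 2.505, -0.001]
contact_force: [-1.2, 0.5, 5.3]
grip_width: 0.0219
gripper_force: 60.6
```

Touchdown (force rose to +5 N). Release and rise.

Emit:
{"name": "step_arm", "arguments": {
  "moves": [
    [0, 0, 0, 0, 0, 0, 24],
    [0, 0, 0, 0, 0, 0, 27],
    [0, 0, 0, 0, 0, 0, 32],
    [0, 0, 0, 0, 0, 0, 45],
    [0, 0, 0, 0, 0, 0, 65],
    [0, 0, 0, 0, 0, 0, 80],
    [0, 0, 0, 0, 0, 0, 80],
    [0, 0, 0, 0, 0, 0, 80]
  ]
}}

```text
clock: 27.05
tcp_pos: [0.4385, -0.2976, 0.0634]
orientation: [-1.894, -2.505, 0.001]
contact_force: [-0.5, -0.3, -0.1]
grip_width: 0.0795
gripper_force: 0.0
```

Emit:
{"name": "step_arm", "arguments": {
  "moves": [
    [0, 0, -8, 0, 0, 0, 80],
    [0, 0, -25, 0, 0, 0, 80],
    [0, 0, -50, 0, 0, 0, 80],
    [0, 0, -80, 0, 0, 0, 80],
    [0, 0, -110, 0, 0, 0, 80],
    [0, 0, -135, 0, 0, 0, 80],
    [0, 0, -140, 0, 0, 0, 80],
    [0, 0, -140, 0, 0, 0, 80]
  ]
}}

```text
clock: 27.85
tcp_pos: [0.439, -0.2978, 0.2043]
orientation: [1.894, 2.505, 0.0]
contact_force: [0.4, 0.1, -0.3]
grip_width: 0.0802
gripper_force: 0.0
```

```bash
python3 st.py; python3 - <<'E'
from h import *
measure=__import__('nose').measure
s=grab('side','sf'); measure(s,'side'); d=grab('wrist','wf')
cv2.imwrite('pics/final.png',np.hstack([cv2.resize(d['image'][:,80:560,::-1],(400,400)),cv2.resize(s['image'][90:350,260:520,::-1],(400,400),interpolation=cv2.INTER_CUBIC)]))
E
```

```text
27.85 mould xy [-183.22 -209.53] z 0.2043 F [ 0.5 -0.  -0.3] w 0.0802
side ztop 29.8 nose slope/x0 [-1.18000e-02  8.58402e+01] n 9 bar front [-1.37000e-02  3.81703e+01] 6 cheekF [array([52.3]), array([52.2])] cheekR [array([-30.8]), array([-31.8])]
```

View pics/final.png

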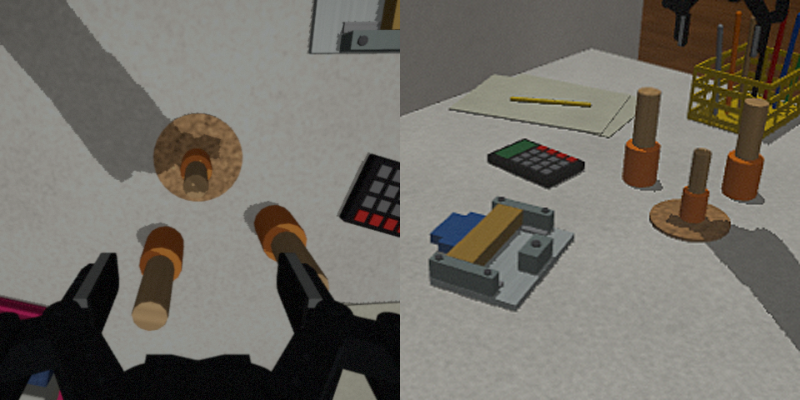

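The mallet stands upright on its pad (wrist crop (196,170), side crop (693,200)). The nose is about 33.6 mm out, the other objects have not moved, and the robot is clear.

```bash
python3 -c "
from bench import r
print(r.hand_in())"
```

```text
the job is handed in; nothing more can be done
None
```

I handed the job in at about 28 s: the core was walked out by alternate light taps until its nose stuck out about 33.6 mm (cameras gave 33.5 to 34.4), I read no more than about 5 N while tapping, and the mallet is back upright on its cork pad.

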